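# Find the socket for the creasing machine's clamp nut

## Robot

A 6-joint arm with a two-finger parallel gripper is mounted at the origin on the work surface. World frame = base frame: x ahead of the robot, y to its left, z up, the work surface at z = 0. Lengths are in mm, angles in rad, forces in N, time in s.
With the tool pointing down it reaches from about 275 to 750 mm from the base axis. Payload 10.2 kg.
Tool frame: the origin (TCP) lies midway between the tips of the shut fingers; the grasp point (between the pads) lies 19 mm behind it (ctrl.pinch_z is the distance from the TCP to the grasp point, in mm); x points along the fingers, z is the direction in which the jaws open and shut, and the axes are right-handed (so a half turn about x gives the same grasp; the last joint's range is limited). The gripper opens to 85 mm and grips with 20 to 120 N. Pads are 22 mm wide; open, the fingers measure 114 mm over their backs; the gripper's body (76 mm by 85 mm) begins 54 mm behind the grasp point. The pads swing forward as they close: fully open they stand 13 mm farther back than shut.
Start: joints at [-1.386, 0.313, 1.498, -0, 1.331, -0.223], TCP at [208.198, -481.959, 231.294] pointing down, gripper open.
Joint ranges: [-2.94, 2.94], [-0.97, 2.17], [0.19, 2.56], [-1.23, 4.37], [0.02, 3.11], [-2.88, 2.88]. Speed limits (rad/s): [2.39, 2.39, 3.01, 3.14, 3.14, 3.14].

## Interface

Orientations are given as a unit quaternion [w, x, y, z].
In Python, from rig import ctrl, capture, workorder, nets gives the robot as it stands. The module is installed in compiled form; this text tells all that it offers.
- The arm moves only by the tool send_rows, never from a script. Its argument "rows" is text: rows parted by semicolons, each of 5 numbers parted by spaces: the opening, from 0 (shut) to 1 (fully open), then the shift along the tool's x, y, z in cm, then the turn about the tool's x in units of 5 degrees (1.0 is 5 degrees). In form: grip x y z yaw; .... A call has 1 to 12 rows; each row is the pose to reach, as a shift and turn from the pose commanded when the call began, along the tool's axes at that moment; what a row does not reach only later rows make up. A row lasts 1/10 s, in which the tool goes at most 50 mm and 8.59 degrees, less where a joint would pass 70% of its speed; a pose out of reach is approached as far as the arm can. A call with a gripper value outside its range is refused whole. The fingers move at their own pace and stop on an object; "grip_force" is the grip in N (left out, the last holds). Time passes only in rows, so rows that repeat a pose let the fingers close. It gives the time, the measured TCP pose, the force and the opening at its end, in the units of the state.
- ctrl.sense(): the state, without advancing time (a new reading comes with each control period).
- capture(name): name is "scene" or "side" or "wrist"; returns a dict with "pixels" (480x640x3 uint8, red, green, blue), "intrinsics" (3x3 intrinsics, pixels), "dist" ([k1, k2, p1, p2, k3] as OpenCV has them; the pictures are not rectified), "view" (4x4, takes a point from world to camera coordinates); the wrist camera has in their place "mount" (4x4, takes a point from camera to tool coordinates, whose origin is the TCP and whose axes are the tool frame's). Camera axes: x right, y down, z forward; pixel columns grow to the right and rows downward; lengths in mm; the calibration is good to about 2 mm. A picture is of the moment at which its call begins: read the wrist's pose just before it. There is no depth.
- workorder.finish_job(): hands the job in, once; it reports no verdict.
Trained networks look in a picture, given as the dict that the camera call returned (one of the last four; its "shot" number tells which), for a name from the list of things; names that differ only in an ending like _2 or _b are one class to them, and where a whole thing is asked for, a point or a joint stands for the part that bears it (a point fixed in the world has none). Each returns a list of dicts, best first, with "confidence" (0 to 1); they miss things now and then, are a little off and sometimes report something else, mostly with a low value. They report only what shows in the picture. A call takes as long as a camera call.
- nets.boxes_of(picture, target): "location" ([x, y, z] in mm, in world coordinates, good to about 4 mm: the middle of the surface that is visible of it).
- nets.spot_point(picture, target): "location" ([x, y, z] in mm, in world coordinates, good to about 4 mm: a listed point, or the origin of a listed thing).
The state is a dict: "time_s": time; "joints": joint angles; "dq": joint speeds; "tau": joint torques, N m; "eef_pos": TCP position; "ee_rot": TCP orientation; "force": force on the tool from outside, world axes, zero at the start; "wrist_torque": the same for the moment, N m; "grip_width": opening from 0.0 (shut) to 1.0 (fully open).
Only numpy, scipy, OpenCV 4.12 (cv2) and the standard library are available. Lean on these libraries where they do the work, as an engineer would, in place of code of your own. Each camera call takes 0.05 s, during which the arm holds its last target.

## Task

Before work on the creasing machine, turn its selector knob clockwise to the long mark (the last position) and leave it there. Then find, by trying them on the clamp nut, which of the three sockets fits: stand the ones that do not fit back upright on the table, and push the one that fits fully home over the nut, upright. Finish while still holding that socket in the gripper, seated on the nut, and leave the other things on the table where they are.

Things in the scene. Friction and masses are not known exactly. Their poses are not given: they have to be found in the camera images.
- machine: White creasing machine, a fixed low box 220 mm deep (x), 300 mm wide (y), its deck 70 mm above the table; origin under its centre; x points to its far side. The clamp nut is on the right (-y) part of the deck, the selector on the left (+y).
- nut (a point): Foot of the machine's clamp nut: its axis, level with the top of the round steel flange under it (52 mm across), 76 mm above the table. Nut: hexagon, 24 mm across flats, 15 mm high, top edge chamfered 3 mm, does not turn; a 14 mm stud ends 18.5 mm above this point. z up; x (as the machine's) is square to a pair of flats (repeat every 60 deg).
- selector (a joint): Selector knob on the deck, 170 mm to +y of the nut. rad, grows clockwise seen from above; detents at 0, 0.6 and 1.2 (under 0.15 N m to turn; past about 1.0 it drops into the last by itself), stops just outside 0 and 1.2. 1.2 is the long mark, nearest the nut; 0 and 0.6 are the short marks.
- selector_grip (a point): On the knob's axis at the height to grip, 102 mm above the table. The knob is a black bar 44 mm long, 13 mm thick, its top 14 mm above this point, its straight sides reaching 20 mm below it. x runs along the bar to its pointer end (white line) and turns with it; z up.
- socket_a_center (a point): Centre of one of three steel sockets standing mouth down, alike outside: dark round barrel 37 mm across, 36 mm high, and on it, fixed, a bright hexagon adapter to grip, 24 mm across flats, 36 to 78 mm above the mouth. The point: on the axis, 39 mm above the mouth. z up its axis; x square to a pair of adapter flats (repeat every 60 deg). The opening below, 30 mm deep, has its flats parallel to these.
- socket_b_center (a point): Like socket_a_center, for the second socket, the same outside; about 0.2 to 0.35 kg. Only one of the three has an opening that goes over the nut (1 to 1.5 mm to spare all round); two are too small and stop on top of the nut, 15 mm or more above fully home. Which one fits is not told: try them.
- socket_c_center (a point): Like socket_a_center, for the third socket, the same outside. The fitting socket is fully home when its mouth rests on the flange under the nut.
- tape_roll: bystander, leave alone: white tape roll lying flat, 72 mm across, 19 mm high; origin at the centre of its underside
- ink_pad: bystander, leave alone: ink pad, 82 x 56 x 20 mm; origin at the centre of its underside
- ink_pad_two: bystander, leave alone: ink pad, 82 x 56 x 20 mm; origin at the centre of its underside
- glue_stick: bystander, leave alone: standing glue stick, 30 mm across, 93 mm high; origin at the centre of its underside
- pencil_cup: bystander, leave alone: clear cup of pencils, 72 mm across, 180 mm high; origin at the centre of its underside

How it is judged (in metres and radians):
On the way, in this order (a step that is already met when the one before it is completed fails the run):
1. the selector stands at the long mark (value of joint selector above 1.06 rad), for 0.2 s.
2. a socket is lifted off the table in the gripper (((contact force between the fingers and socket_a above 3 N and height (world z) of socket_a_center above 0.08 m) or (contact force between the fingers and socket_b above 3 N and height (world z) of socket_b_center above 0.08 m) or (contact force between the fingers and socket_c above 3 N and height (world z) of socket_c_center above 0.08 m))), for 0.1 s.
3. a socket (only the right one can) is fully home on the nut, still held (((horizontal distance between socket_a_center and nut below 0.004 m and z of socket_a_center in the frame of nut below 0.0425 m and angle between socket_a_center's own z axis and vertical below 0.08 rad and contact force between the fingers and socket_a above 3 N) or (horizontal distance between socket_b_center and nut below 0.004 m and z of socket_b_center in the frame of nut below 0.0425 m and angle between socket_b_center's own z axis and vertical below 0.08 rad and contact force between the fingers and socket_b above 3 N) or (horizontal distance between socket_c_center and nut below 0.004 m and z of socket_c_center in the frame of nut below 0.0425 m and angle between socket_c_center's own z axis and vertical below 0.08 rad and contact force between the fingers and socket_c above 3 N))), for 0.2 s.
At the end, for the whole second after the job is handed in: Selector in its last detent (above 1.06 rad); the fitting socket on the nut: axis within 4 mm, mouth within 3.5 mm of the flange, tilt below 0.08 rad, gripped with over 3 N; the other two upright on the table (tilt below 0.12 rad, centre 34 to 44 mm up) (value of joint selector above 1.06 rad and ((horizontal distance between socket_a_center and nut below 0.004 m and z of socket_a_center in the frame of nut below 0.0425 m and angle between socket_a_center's own z axis and vertical below 0.08 rad and contact force between the fingers and socket_a above 3 N and height (world z) of socket_c_center between 0.034 and 0.044 m and angle between each of socket_c_center, socket_b_center's own z axis and vertical below 0.12 rad and height (world z) of socket_b_center between 0.034 and 0.044 m) or (horizontal distance between socket_b_center and nut below 0.004 m and z of socket_b_center in the frame of nut below 0.0425 m and angle between socket_b_center's own z axis and vertical below 0.08 rad and contact force between the fingers and socket_b above 3 N and height (world z) of socket_a_center between 0.034 and 0.044 m and angle between each of socket_a_center, socket_c_center's own z axis and vertical below 0.12 rad and height (world z) of socket_c_center between 0.034 and 0.044 m) or (horizontal distance between socket_c_center and nut below 0.004 m and z of socket_c_center in the frame of nut below 0.0425 m and angle between socket_c_center's own z axis and vertical below 0.08 rad and contact force between the fingers and socket_c above 3 N and height (world z) of socket_b_center between 0.034 and 0.044 m and angle between each of socket_b_center, socket_a_center's own z axis and vertical below 0.12 rad and height (world z) of socket_a_center between 0.034 and 0.044 m))); the arm keeps its last pose, push and grip.
It fails at once if a bystander is moved more than 30 mm (distance of any of tape_roll, ink_pad, ink_pad_two, glue_stick, pencil_cup from where it was at the start of the episode above 0.03 m).
It fails at once if a socket is knocked over (angle between any of socket_a_center, socket_b_center, socket_c_center's own z axis and vertical above 0.7 rad).
It also fails if it takes over 72 s, if anything falls off the work surface, if the arm or the gripper's body presses on something with over 40 N, if the wrist force passes 120 N, or if a joint passes its speed limit or range.

## Working session

There is one attempt and no reset: what is moved stays moved. The work goes in short steps, Python scripts to look and compute and a tool call to move; the robot and the scene stay as the last step left them, time stands still between calls to the robot, and variables do not carry over. Pictures are saved under pics/ and viewed, and the job is handed in when it is done.

Besides the shell and the picture viewer there is one more tool, called as name(argument=value, ...) on one line, values as JSON. send_rows: Moves the arm, as the interface text tells. Its arguments: {"type":"object","properties":{"rows":{"type":"string"},"grip_force":{"type":"number"}},"required":["rows"]}

```bash
mkdir -p pics
cat > h.py <<'E'
import numpy as np, cv2
from scipy.spatial.transform import Rotation as R
from rig import ctrl, capture, workorder, nets
def save(p,n): cv2.imwrite('pics/'+n+'.png', cv2.cvtColor(p['pixels'],cv2.COLOR_RGB2BGR))
def rot(q): return R.from_quat([q[1],q[2],q[3],q[0]]).as_matrix()
E
python3 - <<'E'
from h import *
s=ctrl.sense(); print(s, ctrl.pinch_z); print(rot(s['ee_rot']).round(3))
for n in ['scene','side']:
    p=capture(n); save(p,n+'0')
    for t in ['nut','selector_grip','socket_a_center','machine','tape_roll','ink_pad','glue_stick','pencil_cup']:
        print(n,t,[(np.round(d['location'],1).tolist(),round(d['confidence'],2)) for d in nets.spot_point(p,t)])
E
```

```text
{'time_s': 0.0, 'joints': array([-1.38639085e+00,  3.13448321e-01,  1.49846675e+00,  1.60215359e-05,
        1.33101461e+00, -2.23418068e-01]), 'dq': array([ 6.03526753e-04,  1.27097489e-03,  4.28574544e-05, -8.45248702e-04,
       -4.07166924e-04, -6.82281544e-04]), 'tau': array([ 2.86207331e-03, -4.12257457e+01, -2.59747678e+01, -4.81776419e-05,
        4.08696840e-03, -1.00615537e-06]), 'eef_pos': array([ 208.15436803, -481.67652549,  230.72477362]), 'ee_rot': array([ 0.59056718,  0.38873574,  0.5912146 , -0.38804668]), 'force': array([1.52998218, 0.45581241, 0.38805661]), 'wrist_torque': array([ 0.00602523, -0.00178622,  0.02025128]), 'grip_width': 1.0003400213400429} 18.700000000000003
[[-0.     0.918  0.397]
 [ 0.001  0.397 -0.918]
 [-1.     0.    -0.001]]
scene nut [([507.0, 78.3, 75.7], 0.79)]
scene selector_grip [([541.5, 245.8, 102.9], 0.65), ([700.5, -93.3, -3.8], 0.5)]
scene socket_a_center [([495.5, -288.8, 36.3], 0.84)]
scene machine [([550.7, 152.2, -1.6], 0.88), ([574.9, -292.0, 0.5], 0.32)]
scene tape_roll [([384.9, -218.8, -2.1], 0.97)]
scene ink_pad [([579.9, -293.2, -0.2], 0.9)]
scene glue_stick [([698.5, -91.4, -3.3], 0.63)]
scene pencil_cup [([640.3, -387.4, -5.0], 0.78), ([387.0, -214.8, -1.0], 0.52)]
side nut [([510.8, 75.7, 79.9], 0.85)]
side selector_grip [([545.2, 244.1, 102.9], 0.65), ([572.3, -212.0, 37.7], 0.28)]
side socket_a_center [([497.9, -287.6, 36.6], 0.79), ([389.3, -217.6, 0.1], 0.55)]
side machine [([544.5, 161.4, -1.8], 0.95), ([471.4, -450.8, 0.9], 0.73)]
side tape_roll [([385.7, -219.1, -0.9], 0.59)]
side ink_pad [([574.5, -291.2, 0.6], 0.77)]
side glue_stick []
side pencil_cup [([644.6, -391.8, 3.5], 0.74), ([543.5, 157.9, -4.0], 0.69)]
```

View pics/scene0.png

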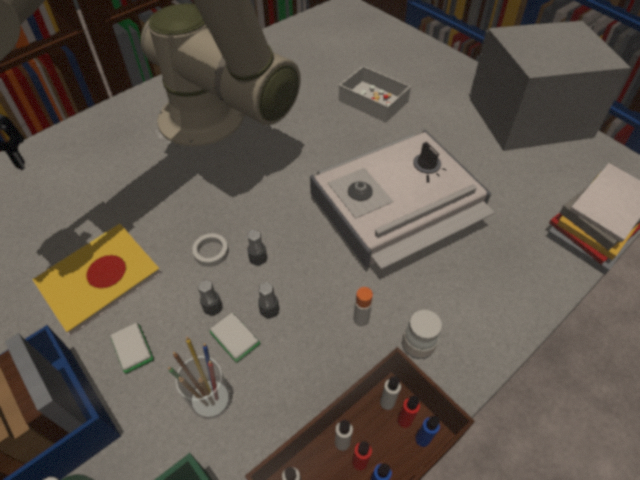

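View pics/side0.png

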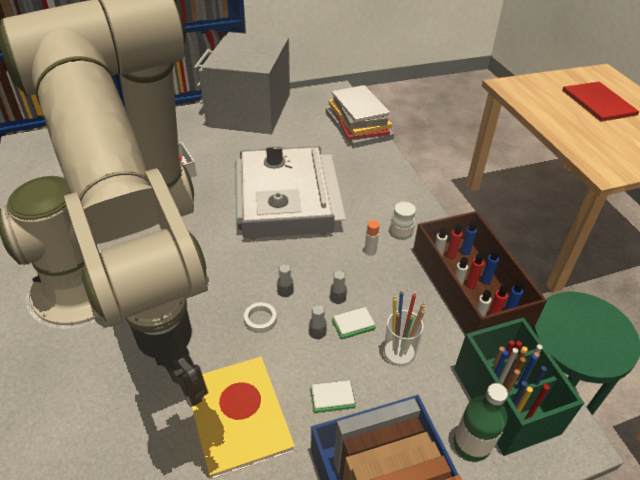

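```bash
cat >> h.py <<'E'
def pick(P,C):
    # triangulate from list of (pic,pixel)
    A=[];b=[]
    for p,uv in zip(P,C):
        x,y=cv2.undistortPoints(np.array([[uv]],float),np.array(p['intrinsics']),np.array(p['dist']))[0,0]
        V=np.array(p['view']); 
        for r in (V[0]-x*V[2],V[1]-y*V[2]): 
            n=np.linalg.norm(r[:3]); A.append(r[:3]/n); b.append(-r[3]/n)
    return np.linalg.lstsq(np.array(A),np.array(b),rcond=None)[0]
def plane(p,uv,z):
    x,y=cv2.undistortPoints(np.array([[uv]],float),np.array(p['intrinsics']),np.array(p['dist']))[0,0]
    V=np.array(p['view']); c=-V[:3,:3].T@V[:3,3]; d=V[:3,:3].T@np.array([x,y,1])
    return c+d*(z-c[2])/d[2]
def proj(p,X):
    V=np.array(p['view']); r=cv2.Rodrigues(V[:3,:3])[0]
    return cv2.projectPoints(np.array(X,float).reshape(-1,1,3),r,V[:3,3],np.array(p['intrinsics']),np.array(p['dist']))[0][:,0]
def wrist():
    s=ctrl.sense(); p=capture('wrist')
    T=np.eye(4);T[:3,:3]=rot(s['ee_rot']);T[:3,3]=s['eef_pos']
    p['view']=np.linalg.inv(T@np.array(p['mount'])); return p,s
def delta(target,s=None):
    s=s or ctrl.sense()
    return (rot(s['ee_rot']).T@(np.array(target)-s['eef_pos'])/10).round(2)
def spots(p,t): return [(np.round(d['location'],1).tolist(),round(d['confidence'],2)) for d in nets.spot_point(p,t)]
E
python3 - <<'E'
from h import *
p,s=wrist(); print(np.array(p['mount']).round(3),p['intrinsics'],p['dist'])
a=capture('scene');b=capture('side')
for u,v in [((256,233),(285,267)),((207,284),(318,308)),((267,285),(339,274))]:
    print('top',pick([a,b],[u,v]).round(1))
print(delta([480,110,330]))
E
```

```text
[[-0.00000e+00 -3.00000e-01  9.54000e-01 -1.41975e+02]
 [-1.00000e-03 -9.54000e-01 -3.00000e-01  7.70120e+01]
 [ 1.00000e+00 -1.00000e-03  0.00000e+00 -4.95000e-01]
 [ 0.00000e+00  0.00000e+00  0.00000e+00  1.00000e+00]] [[425.2788502    0.         327.99210397]
 [  0.         425.2788502  241.63686209]
 [  0.           0.           1.        ]] [-0.03422316  0.          0.          0.          0.        ]
top [ 463.9 -150.8   80.2]
top [ 497.8 -283.1   79.7]
top [ 570.3 -205.6   80.6]
[ -9.87  48.43 -43.56]
```

Run:
```python
from h import *
print(delta([500,-210,330]))
s=ctrl.sense(); r=rot(s['ee_rot']); print((r.T@(np.array([500,160,330])-[500,-210,330])/10).round(2))
```

```text
[ -9.87  37.57 -13.39]
[  0.    14.67 -33.97]
```

send_rows(rows="1 -9.9 4 -1.3 0; 1 -9.9 8 -2.6 0; 1 -9.9 12 -4 0; 1 -9.9 16 -5.5 0; 1 -9.9 20 -7 0; 1 -9.9 24 -8.5 0; 1 -9.9 28 -10 0; 1 -9.9 32 -11.5 0; 1 -9.9 36 -13 0; 1 -9.9 37.5 -13.4 0; 1 -9.9 37.5 -13.4 0; 1 -9.9 37.5 -13.4 0")

```text
time_s: 2.25
eef_pos: [498.9, -210.8, 330.2]
ee_rot: [0.591, 0.388, 0.591, -0.389]
force: [0.4, -0.2, 0.5]
grip_width: 0.999
```

Run:
```python
from h import *
p,s=wrist(); save(p,'w1'); print(s['eef_pos'],s['joints'])
print(spots(p,'socket_a_center'))
```

```text
[ 498.90417249 -210.81010925  330.17910085] [-6.16020918e-01  3.03485588e-01  1.25640685e+00 -3.79801440e-04
  1.58195140e+00  5.47177104e-01]
[([495.3, -290.5, 41.9], 0.74), ([462.4, -151.4, 37.7], 0.37)]
```

View pics/w1.png

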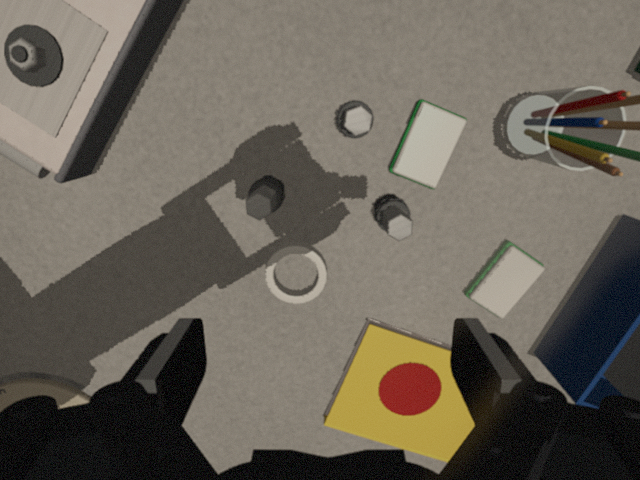

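Run:
```python
from h import *
p,s=wrist()
im=cv2.cvtColor(p['pixels'],cv2.COLOR_RGB2BGR)
for uv in [(262,204),(357,121),(400,226)]: print(plane(p,uv,78).round(1))
t=[cv2.resize(im[v-30:v+30,u-30:u+30],(266,266),interpolation=cv2.INTER_CUBIC) for u,v in [(262,204),(357,121),(400,226)]]
cv2.imwrite('pics/hex1.png',cv2.convertScaleAbs(np.hstack(t),alpha=1.5))
print(delta([450,150,330]))
```

```text
[ 464.9 -157.3   78. ]
[ 569.4 -208.7   78. ]
[ 496.9 -286.9   78. ]
[ 3.000e-02  9.810e+00 -3.511e+01]
```

View pics/hex1.png

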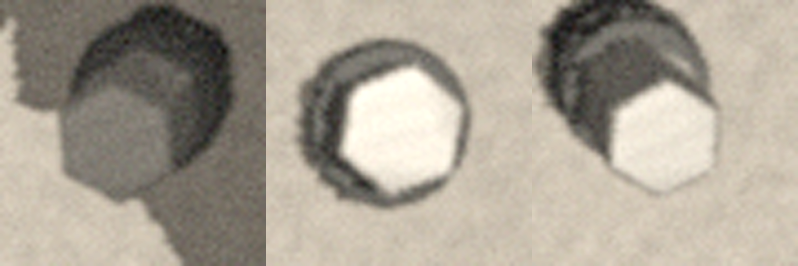

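send_rows(rows="1 0 1 -4 0; 1 0 2 -8 0; 1 0 3 -12 0; 1 0 4 -16 0; 1 0 5 -19.5 0; 1 0 6 -23 0; 1 0 7 -26.5 0; 1 0 8 -30 0; 1 0 9 -33 0; 1 0 9.8 -35 0; 1 0 9.8 -35 0; 1 0 9.8 -35 0")

```text
time_s: 3.6
eef_pos: [450.5, 149.2, 330.3]
ee_rot: [0.591, 0.388, 0.591, -0.389]
force: [-0.5, -0.1, 1.2]
grip_width: 1.0
```

Run:
```python
from h import *
p,s=wrist(); save(p,'w2'); print(s['eef_pos'],s['joints'])
print(spots(p,'nut'),spots(p,'selector_grip'))
```

```text
[450.48050077 149.18494571 330.34375639] [ 7.23857165e-02  1.45876737e-01  1.45236787e+00 -3.35458731e-04
  1.54330154e+00  1.23571486e+00]
[([512.7, 76.3, 74.3], 0.63), ([386.1, -216.8, -0.2], 0.57), ([462.1, -152.2, 37.4], 0.17)] [([540.4, 242.8, 103.9], 0.82)]
```

View pics/w2.png

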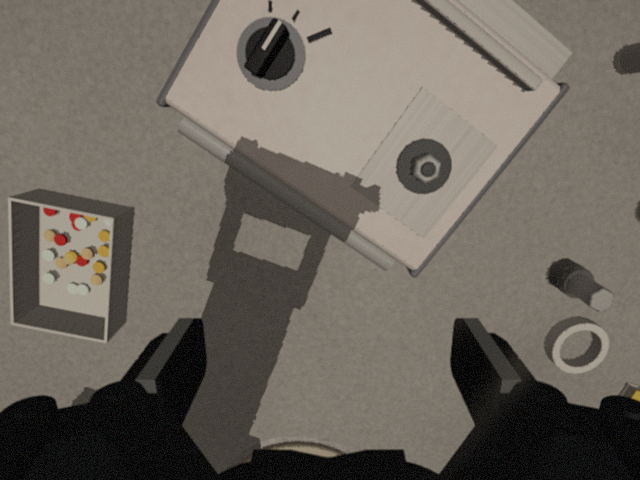

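Run:
```python
from h import *
im=cv2.imread('pics/w2.png')
c=cv2.resize(im[0:110,220:350],None,fx=5,fy=5,interpolation=cv2.INTER_CUBIC)
cv2.imwrite('pics/k.png',cv2.convertScaleAbs(c,alpha=1.8)[:550,:650])
c=cv2.resize(im[125:210,380:480],None,fx=6,fy=6,interpolation=cv2.INTER_CUBIC)
cv2.imwrite('pics/n.png',cv2.convertScaleAbs(c,alpha=1.8))
```

```text
(no output)
```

View pics/k.png

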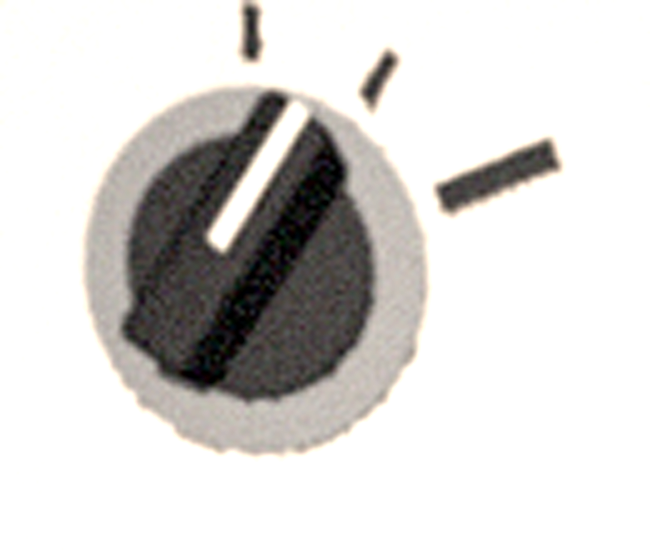

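View pics/n.png

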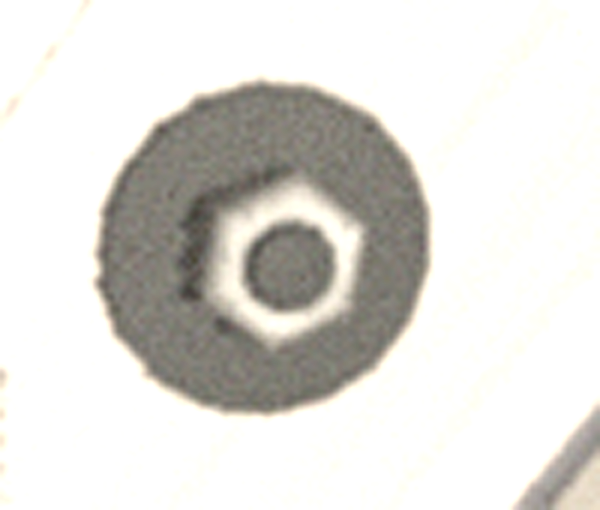

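```bash
cat >> h.py <<'E'
def ang(v): return np.degrees(np.arctan2(v[1],v[0]))
E
python3 - <<'E'
from h import *
p,s=wrist()
a=plane(p,(280,21),116);b=plane(p,(263.2,49),116);print(a,b,'ptr ang',ang(a-b))
f=plane(p,(424,166.2),76); st=plane(p,(380+290/6,125+265/6),94.5); k=plane(p,(271.2,53.6),72); print('nut',f,st,'knob',k,'mach yaw',ang(k-f)-90,np.linalg.norm(k-f))
for u in [((250,5),(252,58)),((392,55),(368,103)),((557,152),(440,200))]:
    q=[plane(p,(220+x/5,y/5),70) for x,y in u]; print('mark',ang(q[0]-q[1]), ang(q[0]-k))
r=rot(s['ee_rot']); print('tool y ang',ang(r[:,1]),'z',ang(r[:,2]))
E
```

```text
[565.77992776 238.34678845 116.        ] [542.2162136  243.05268951 116.        ] ptr ang -11.293935472604772
nut [509.27148525  77.4056693   76.        ] [509.01920602  77.45429801  94.5       ] knob [544.04936976 243.11475886  72.        ] mach yaw -11.852816594547207 169.36647724136438
mark 23.560672316174255 22.92843016018428
mark -6.344762303771366 -12.131407330853866
mark -46.10350949127121 -47.036592323683124
tool y ang 23.266907646988358 z -66.73309262244237
```

Run:
```python
from h import *
print(delta([543.5,243.7,180]),delta([543.5,243.7,83]))
```

```text
[15.03 12.27 -5.04] [24.73 12.27 -5.04]
```

send_rows(rows="0.6 3 3 -1.2 1.4; 0.6 6 6 -2.4 2.8; 0.6 9 9 -3.6 4.2; 0.6 12 11 -4.5 5.6; 0.6 15 12.3 -5 7; 0.6 15 12.3 -5 7; 0.6 15 12.3 -5 7; 0.6 15 12.3 -5 7")

```text
time_s: 4.6
eef_pos: [544.0, 244.0, 182.4]
ee_rot: [0.448, 0.549, 0.447, -0.547]
force: [-0.6, -0.6, 0.7]
grip_width: 0.598
```

Run:
```python
from h import *
p,s=wrist(); save(p,'w3'); print(s['eef_pos'],s['joints'],s['force'],ang(rot(s['ee_rot'])[:,1]))
print(spots(p,'selector_grip'))
print(delta([543.5,243.7,84]))
```

```text
[544.04954409 244.00995155 182.42317081] [ 2.25346783e-01  5.06315480e-01  1.34469591e+00 -9.89230557e-05
  1.28760965e+00  1.99786778e+00] [-0.648167   -0.6119336   0.73570857] -11.556486447275107
[([540.5, 242.6, 107.7], 0.55)]
[ 9.82 -0.06  0.07]
```

View pics/w3.png

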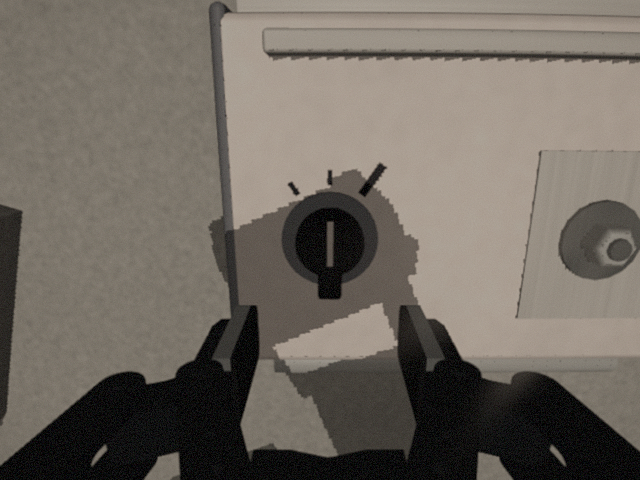

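send_rows(rows="0.6 4 0 0 0; 0.6 8 0 0 0; 0.6 9.8 0 0 0; 0.6 9.8 0 0 0; 0 9.8 0 0 0; 0 9.8 0 0 0; 0 9.8 0 0 0; 0 9.8 0 0 0; 0 9.8 0 0 0; 0 9.8 0 0 0", grip_force=25)

```text
time_s: 5.7
eef_pos: [544.2, 243.6, 84.3]
ee_rot: [0.448, 0.548, 0.446, -0.548]
force: [-2.9, -7.7, 8.5]
grip_width: 0.148
```

send_rows(rows="0 0 0 0 1.2; 0 0 0 0 2.4; 0 0 0 0 3.6; 0 0 0 0 4.8; 0 0 0 0 6; 0 0 0 0 7; 0 0 0 0 7; 0 0 0 0 7; 0 0 0 0 7")

```text
time_s: 6.6
eef_pos: [544.0, 242.9, 84.3]
ee_rot: [-0.262, -0.657, -0.26, 0.657]
force: [-4.9, -11.0, 9.5]
grip_width: 0.147
```

Run:
```python
from h import *
p,s=wrist(); save(p,'w4'); print(s['eef_pos'],s['joints'],s['force'],s['wrist_torque'],ang(rot(s['ee_rot'])[:,1]))
```

```text
[543.95242    242.92283791  84.32192241] [ 0.22491199  0.61094087  1.44895731 -0.00358617  1.08135441  2.61105433] [ -4.94542729 -11.00281818   9.51059399] [-1.85703299  0.76180506  0.00760319] -46.61920784942947
```

View pics/w4.png

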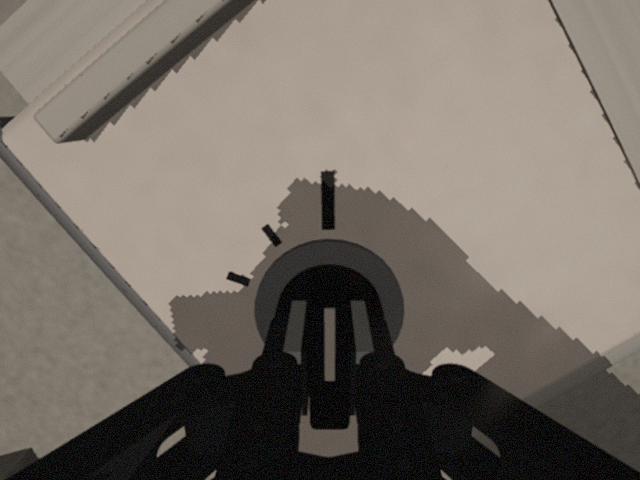

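send_rows(rows="0.6 0 0 0 0; 0.6 0 0 0 0; 0.6 0 0 0 0; 0.6 0 0 0 0; 0.6 -4 0 0 0; 0.6 -8 0 0 0; 0.6 -9.1 0 0 0; 0.6 -9.1 0 0 0; 0.6 -9.1 0 0 0")

```text
time_s: 7.55
eef_pos: [543.0, 244.5, 171.9]
ee_rot: [-0.261, -0.656, -0.261, 0.658]
force: [0.3, -0.4, -0.5]
grip_width: 0.599
```

Run:
```python
from h import *
s=ctrl.sense(); print(s['eef_pos'],s['force']);print(delta([509,77.4,175]))
p=capture('scene'); im=cv2.cvtColor(p['pixels'],cv2.COLOR_RGB2BGR); cv2.imwrite('pics/s1.png',cv2.resize(im[100:260,340:520],None,fx=4,fy=3.7))
```

```text
[542.98100293 244.53494983 171.87296689] [ 0.34864698 -0.35313855 -0.53792267]
[-0.3   9.82 13.95]
```

View pics/s1.png

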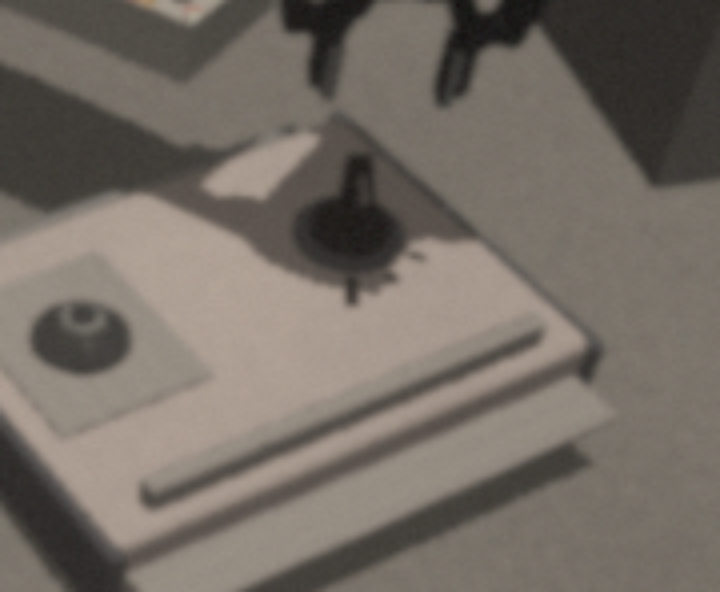

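send_rows(rows="0.6 -2 1 1.5 -1.6; 0.6 -2 2.5 3.5 -3.2; 0.6 -2 4 5.5 -4.8; 0.6 -2 5.5 8 -6.4; 0.6 -2 7 10 -8; 0.6 -2 8.5 12 -9.6; 0.6 -1 9.8 14 -11.2; 0.6 -0.3 9.8 14 -12.8; 0.6 -0.3 9.8 14 -13; 0.6 -0.3 9.8 14 -13; 0.6 -0.3 9.8 14 -13")

```text
time_s: 8.7
eef_pos: [509.1, 77.6, 176.2]
ee_rot: [0.573, 0.414, 0.573, -0.414]
force: [0.3, 0.1, -0.2]
grip_width: 0.605
```

Run:
```python
from h import *
p,s=wrist(); save(p,'w5'); print(s['eef_pos'],s['joints'],ang(rot(s['ee_rot'])[:,2]), rot(s['ee_rot']).round(4))
print(spots(p,'nut'))
im=cv2.imread('pics/w5.png'); cv2.imwrite('pics/w5c.png',cv2.convertScaleAbs(cv2.resize(im[170:310,240:420],None,fx=4,fy=4,interpolation=cv2.INTER_CUBIC),alpha=1.7))
```

```text
[509.09779243  77.64611736 176.17357719] [-7.64825096e-02  3.41378801e-01  1.60868586e+00  7.69725443e-05
  1.19181668e+00  1.17578782e+00] -71.75143789399355 [[-3.000e-04  9.497e-01  3.131e-01]
 [ 1.000e-04  3.131e-01 -9.497e-01]
 [-1.000e+00 -2.000e-04 -2.000e-04]]
[([511.6, 77.9, 78.6], 0.93)]
```

View pics/w5c.png

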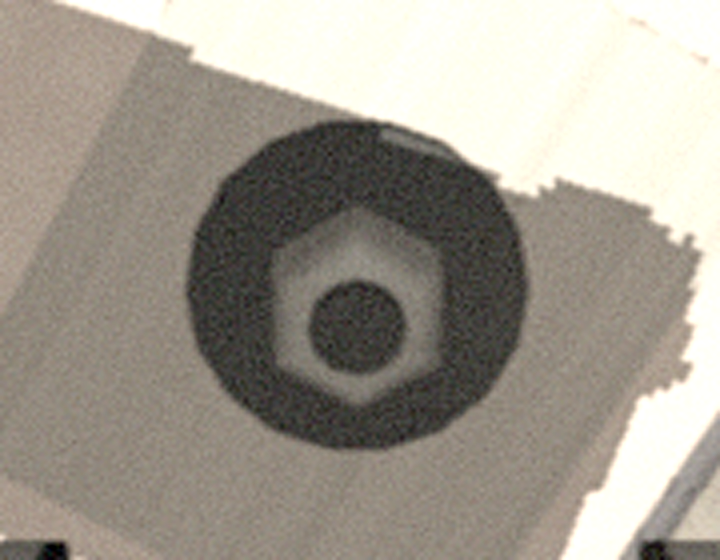

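Run:
```python
from h import *
p,s=wrist()
f=plane(p,(329.2,241.2),76); st=plane(p,(329.5,251.7),94.5); print(f,st)
r=rot(s['ee_rot'])
for q in (f,st): print((r.T@(q-s['eef_pos'])).round(2))
print(proj(p,[s['eef_pos']+r@[80,0,0], s['eef_pos']+r@[0,0,0]]))
print(delta([464.5,-156,158]))
```

```text
[510.22870757  77.70061159  76.        ] [509.95508426  77.49654732  94.5       ]
[100.37   1.03   0.22]
[81.87  0.71  0.33]
[[328.91928802 254.01527324]
 [329.44844795 324.24761194]]
[  1.84 -11.58  20.77]
```

send_rows(rows="0.6 0 -2 3.5 0; 0.6 0 -4 7 0; 0.6 0 -6 10.5 0; 0.6 0 -8 14 0; 0.6 0 -10 17.5 0; 0.6 1.8 -11.6 20.8 0; 0.6 1.8 -11.6 20.8 0; 0.6 1.8 -11.6 20.8 0; 0.6 1.8 -11.6 20.8 0")

```text
time_s: 9.75
eef_pos: [464.8, -155.9, 158.7]
ee_rot: [0.574, 0.414, 0.573, -0.414]
force: [0.2, 0.5, -0.1]
grip_width: 0.6
```

Run:
```python
from h import *
p,s=wrist(); save(p,'w6'); print(s['eef_pos'],s['joints'],ang(rot(s['ee_rot'])[:,2]))
im=cv2.imread('pics/w6.png'); cv2.imwrite('pics/w6c.png',cv2.convertScaleAbs(cv2.resize(im[170:310,240:420],None,fx=4,fy=4,interpolation=cv2.INTER_CUBIC),alpha=1.7))
```

```text
[ 464.84368354 -155.94739395  158.7228361 ] [-5.63282967e-01  3.09260407e-01  1.70375025e+00  2.41113285e-04
  1.12801586e+00  6.86303839e-01] -71.60197008465973
```

View pics/w6.png

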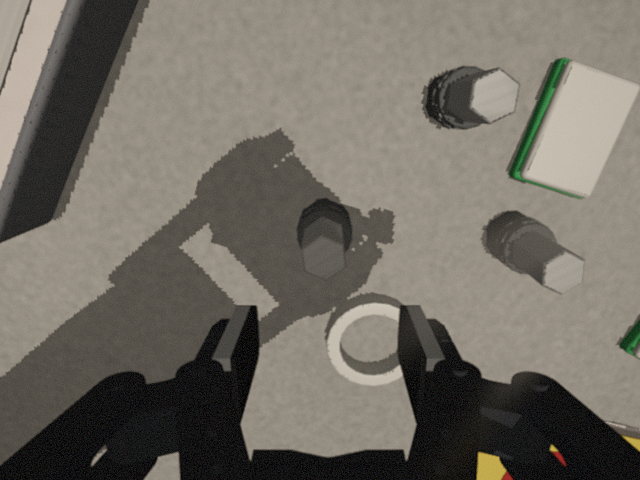

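View pics/w6c.png

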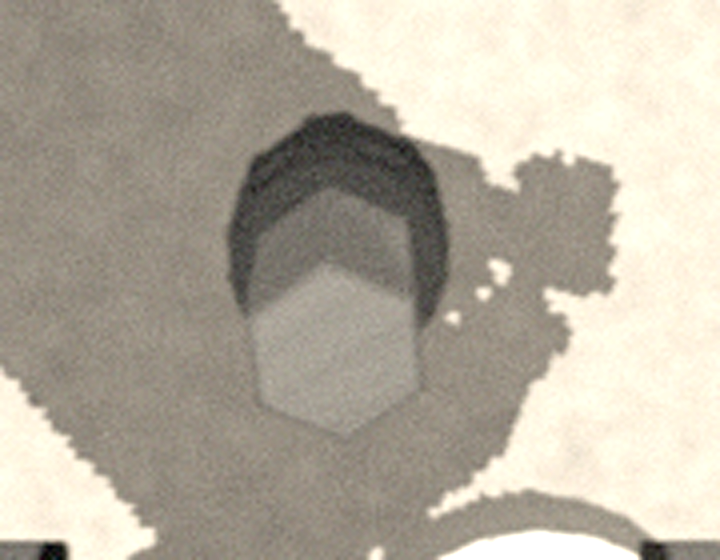

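```bash
cat >> h.py <<'E'
def hexfit(p,s,pts,org,sc,z=78):
    q=np.array([plane(p,(org[0]+x/sc,org[1]+y/sc),z) for x,y in pts]); c=q.mean(0)
    a=np.degrees(np.arctan2(*(q-c)[:,1::-1].T)); r=np.linalg.norm(q-c,axis=1)
    m=np.degrees(np.angle(np.mean(np.exp(6j*np.radians(a)))))/6+30  # flat normal mod 60
    t=ang(rot(s['ee_rot'])[:,2]); d=(m-t+30)%60-30
    print('c',c.round(2),'r',r.round(1),'flat ang',round(t+d,2),'turn units',round(-d/5,2),'tool off',(rot(s['ee_rot']).T@(c-s['eef_pos'])).round(2))
    return c
E
python3 - <<'E'
from h import *
p,s=wrist()
c=hexfit(p,s,[(333,263),(412,305),(419,387),(346,436),(262,404),(252,319)],(240,170),4)
print(delta([c[0],c[1],42]))
E
```

```text
c [ 461.55 -154.3    78.  ] r [13.1 12.5 12.5 12.5 13.  12.8] flat ang -66.46 turn units -1.02 tool off [80.78 -2.76 -2.55]
[11.68 -0.28 -0.26]
```

send_rows(rows="0.6 3 -0.28 -0.26 -1; 0.6 6 -0.28 -0.26 -1; 0.6 9 -0.28 -0.26 -1; 0.6 11.7 -0.28 -0.26 -1; 0.6 11.7 -0.28 -0.26 -1; 0.6 11.7 -0.28 -0.26 -1; 0.2 11.7 -0.28 -0.26 -1; 0.2 11.7 -0.28 -0.26 -1; 0.2 11.7 -0.28 -0.26 -1; 0.2 11.7 -0.28 -0.26 -1; 0.2 11.7 -0.28 -0.26 -1; 0.2 11.7 -0.28 -0.26 -1", grip_force=50)

```text
time_s: 11.05
eef_pos: [461.7, -155.5, 42.7]
ee_rot: [0.592, 0.388, 0.59, -0.388]
force: [-0.4, 1.3, 7.7]
grip_width: 0.272
```

Run:
```python
from h import *
p,s=wrist(); save(p,'w7'); print(s['eef_pos'],s['force'],s['wrist_torque'],s['grip_width'],ang(rot(s['ee_rot'])[:,2]))
```

```text
[ 461.70081116 -155.45542803   42.68415152] [-0.4157147   1.30882225  7.6779132 ] [ 0.22814774  0.17649436 -0.03800527] 0.2723610051939279 -66.6375052437947
```

View pics/w7.png

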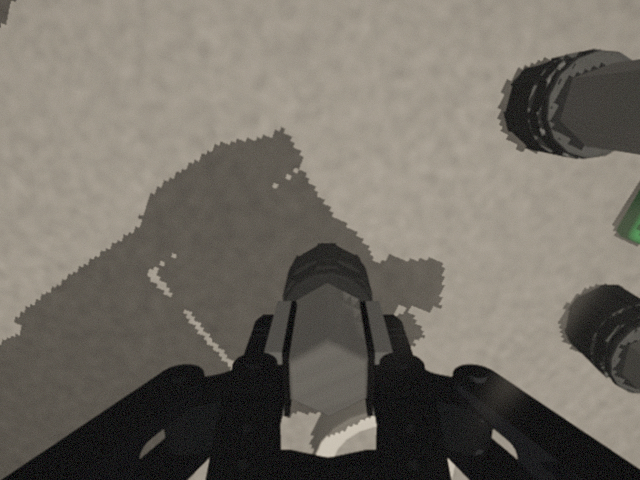

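Run:
```python
from h import *
im=cv2.imread('pics/w7.png'); cv2.imwrite('pics/w7c.png',cv2.convertScaleAbs(cv2.resize(im[280:430,250:410],None,fx=4,fy=4,interpolation=cv2.INTER_CUBIC),alpha=2.5))
```

```text
(no output)
```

View pics/w7c.png

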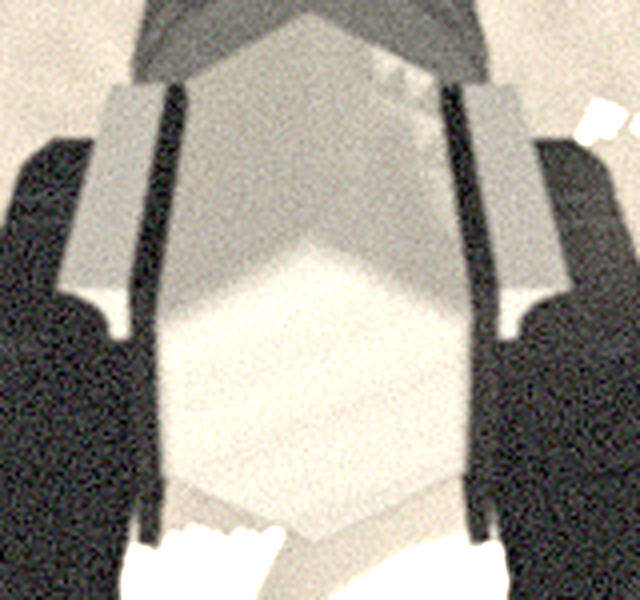

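Run:
```python
from h import *
p,s=wrist()
c=hexfit(p,s,[(312,245),(466,320),(466,475),(317,540),(162,475),(162,320)],(250,280),4)
```

```text
c [ 462.35 -154.66   78.  ] r [12.8 12.8 13.2 12.6 13.2 12.9] flat ang -66.45 turn units -0.04 tool off [-35.31   0.94  -0.37]
```

send_rows(rows="0.2 -3 0 0 0; 0.2 -6 0 0 0; 0.2 -9 0 0 0; 0.2 -12 1 -1.5 0; 0.2 -12 3 -4 0.2; 0.2 -12 5.2 -7.5 0.4; 0.2 -12 7.5 -11 0.6; 0.2 -12 10 -14 0.8; 0.2 -12 12 -17 1.04; 0.2 -12 13.65 -19.5 1.04; 0.2 -12 13.65 -19.5 1.04; 0.2 -12 13.65 -19.5 1.04")

```text
time_s: 12.35
eef_pos: [508.8, 78.3, 161.4]
ee_rot: [0.573, 0.414, 0.573, -0.415]
force: [-0.0, -0.0, -1.2]
grip_width: 0.272
```

Run:
```python
from h import *
p,s=wrist(); save(p,'w8'); print(s['eef_pos'],s['force'],s['wrist_torque'],s['grip_width'],ang(rot(s['ee_rot'])[:,2]))
print(delta([509.7,77.3,150]))
```

```text
[508.78523946  78.33864679 161.44723097] [-0.03192821 -0.01201818 -1.17588974] [-0.00222239  0.00490041  0.00775175] 0.2716113212840272 -71.7603846472354
[1.14 0.07 0.07]
```

View pics/w8.png

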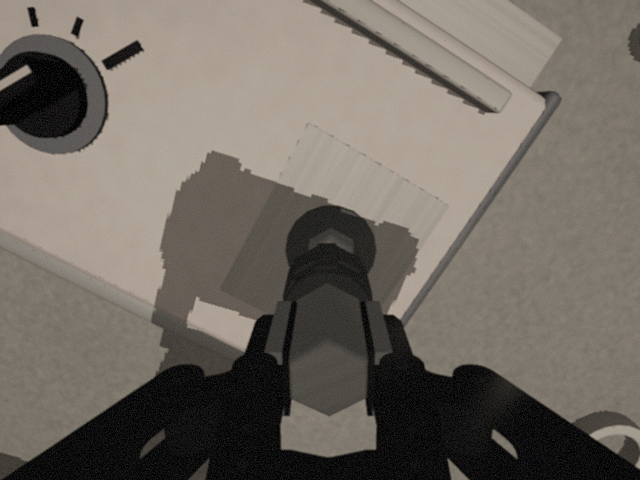

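send_rows(rows="0.2 0.6 0.1 0.1 0; 0.2 1.2 0.1 0.1 0; 0.2 1.8 0.1 0.1 0; 0.2 2.1 0.1 0.1 0; 0.2 2.1 0.1 0.1 0; 0.2 2.1 0.1 0.1 0; 0.2 2.1 0.1 0.1 0; 0.2 2.1 0.1 0.1 0")

```text
time_s: 13.2
eef_pos: [510.3, 77.4, 140.5]
ee_rot: [0.573, 0.415, 0.573, -0.415]
force: [0.2, 0.4, -2.7]
grip_width: 0.271
```

send_rows(rows="0.2 0.2 0 0 0; 0.2 0.4 0 0 0; 0.2 0.6 0 0 0; 0.2 0.8 0 0 0; 0.2 0.9 0 0 0; 0.2 0.9 0 0 0")

```text
time_s: 13.8
eef_pos: [510.7, 77.5, 133.2]
ee_rot: [0.573, 0.415, 0.572, -0.414]
force: [-5.4, 1.9, 16.7]
grip_width: 0.269
```

send_rows(rows="0.2 0.1 -0.1 0 0; 0.2 0.1 -0.1 0 0; 0.2 0.1 -0.1 0 0; 0.2 0.1 -0.1 0 0")

```text
time_s: 14.2
eef_pos: [510.5, 77.4, 133.1]
ee_rot: [0.574, 0.416, 0.571, -0.414]
force: [-4.0, 3.0, 21.5]
grip_width: 0.27
```

Run:
```python
from h import *
p,s=wrist(); save(p,'w9'); print(s['eef_pos'],s['force'],s['wrist_torque'],s['grip_width'],ang(rot(s['ee_rot'])[:,2]))
p=capture('side'); im=cv2.cvtColor(p['pixels'],cv2.COLOR_RGB2BGR); cv2.imwrite('pics/sd1.png',cv2.resize(im[100:260,200:380],None,fx=4,fy=3.7))
```

```text
[510.54588873  77.39264605 133.14454181] [-3.98622114  2.96220109 21.50746042] [0.42104894 1.07936091 0.01391792] 0.2698852970904055 -71.83162680046661
```

View pics/sd1.png

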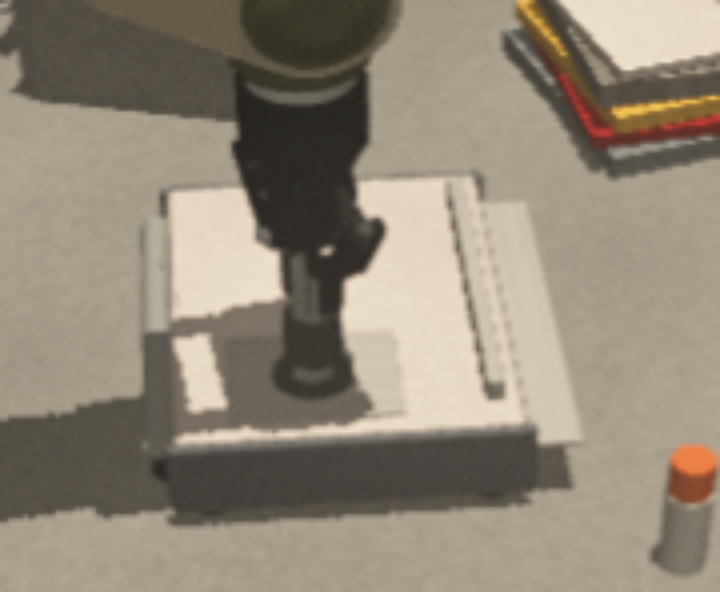

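View pics/w9.png

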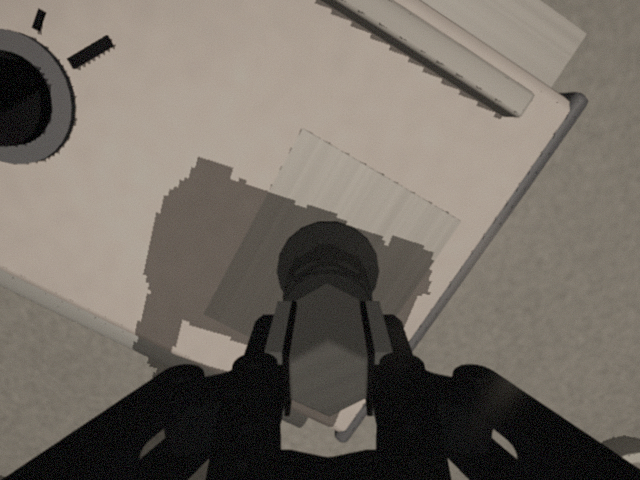

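send_rows(rows="0.2 0.1 -0.2 0 0; 0.2 0.1 -0.2 0.15 0; 0.2 0.1 0 0.15 0.3; 0.2 0.1 0.1 0 0.6; 0.2 0.1 0 -0.15 0; 0.2 0.1 -0.2 -0.15 -0.6; 0.2 0.1 0 0 0; 0.2 0.1 0 0 0")

```text
time_s: 15.1
eef_pos: [511.5, 77.4, 132.6]
ee_rot: [0.574, 0.417, 0.57, -0.414]
force: [-2.1, 2.6, 22.0]
grip_width: 0.272
```

send_rows(rows="0.2 -1 0 0 0; 0.2 -2 0 0 0; 0.2 -3 0 0 0; 0.2 -3 0 0 0; 0.2 -3 0 0 0; 0.2 -3 0 0 0")

```text
time_s: 15.7
eef_pos: [509.0, 77.1, 158.8]
ee_rot: [0.572, 0.415, 0.573, -0.415]
force: [-0.1, 0.7, -1.9]
grip_width: 0.272
```

Run:
```python
from h import *
p,s=wrist(); save(p,'w10'); print(s['eef_pos'],s['force'],s['wrist_torque'],s['grip_width'],ang(rot(s['ee_rot'])[:,2]),rot(s['ee_rot']).round(3))
im=cv2.imread('pics/w10.png'); cv2.imwrite('pics/w10c.png',cv2.convertScaleAbs(cv2.resize(im[200:430,230:430],None,fx=2.6,fy=2.6,interpolation=cv2.INTER_CUBIC),alpha=2))
print(delta([462,-155.4,150]))
```

```text
[509.02213645  77.05925404 158.76258168] [-0.07124832  0.73617846 -1.93579213] [-0.01803183 -0.02513354 -0.03932169] 0.2722512782165096 -71.83792249702931 [[-0.001  0.95   0.312]
 [ 0.     0.312 -0.95 ]
 [-1.    -0.001 -0.   ]]
[  0.88 -11.72  20.62]
```

View pics/w10c.png

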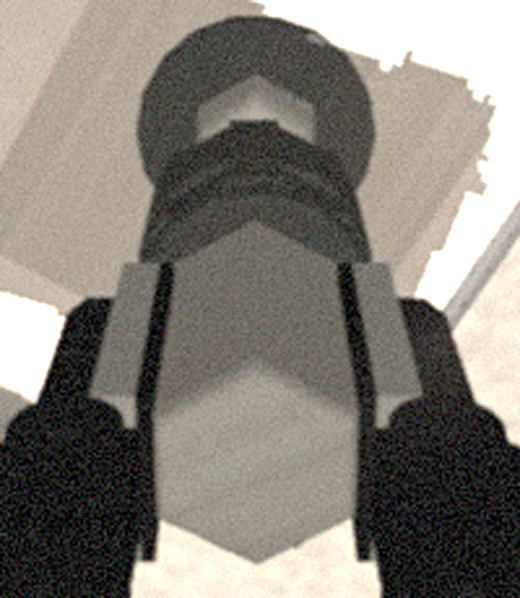

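send_rows(rows="0.2 0 -1 1.5 0; 0.2 0 -2.5 4 0; 0.2 0 -4.5 8 0; 0.2 0 -6.5 12 0; 0.2 0 -8.5 15.5 0; 0.2 0 -10.5 18.5 0; 0.2 0 -11.7 20.6 0; 0.2 0 -11.7 20.6 0; 0.2 3 -11.7 20.6 0; 0.2 6 -11.7 20.6 0; 0.2 9 -11.7 20.6 0; 0.2 10 -11.7 20.6 0")

```text
time_s: 16.95
eef_pos: [461.1, -153.7, 56.8]
ee_rot: [0.571, 0.415, 0.575, -0.415]
force: [-0.7, 0.6, -2.6]
grip_width: 0.271
```

send_rows(rows="0.2 0 0 0 0; 0.2 0 0 0 0; 0.2 0 0 0 0")

```text
time_s: 17.25
eef_pos: [463.1, -155.4, 60.7]
ee_rot: [0.574, 0.415, 0.572, -0.415]
force: [-0.5, 0.0, -2.3]
grip_width: 0.272
```

send_rows(rows="0.2 0.5 0 0 0; 0.2 1 0 0 0; 0.2 1.5 0 0 0; 0.2 1.7 0 0 0; 0.2 1.8 0 0 0; 0.2 1.8 0 0 0; 0.2 1.8 0 0 0")

```text
time_s: 17.95
eef_pos: [462.3, -155.1, 42.6]
ee_rot: [0.573, 0.415, 0.573, -0.415]
force: [-7.6, 2.3, 18.7]
grip_width: 0.27
```

Contact with the table; release, rise, and go over to C with a picture.

send_rows(rows="0.6 0 0 0 0; 0.6 0 0 0 0; 0.6 0 0 0 0; 0.6 0 0 0 0; 0.6 -3 0 0 0; 0.6 -6 0 0 0; 0.6 -9 0 0 0; 0.6 -11.5 0 0 0; 0.6 -11.5 0 0 0; 0.6 -11.5 0 0 0")

```text
time_s: 18.95
eef_pos: [462.3, -155.1, 156.1]
ee_rot: [0.573, 0.415, 0.573, -0.415]
force: [-0.0, -0.4, 0.3]
grip_width: 0.602
```

Run:
```python
from h import *
p,s=wrist(); save(p,'w11'); print(s['eef_pos'],s['force'],s['joints'])
print(delta([568,-206,158]))
```

```text
[ 462.28283364 -155.10738341  156.08010018] [-0.0117591  -0.43367611  0.3411593 ] [-5.64553082e-01  3.07149065e-01  1.71441844e+00 -3.56176500e-08
  1.11988346e+00  6.89251213e-01]
[-0.27  8.48  8.16]
```

View pics/w11.png

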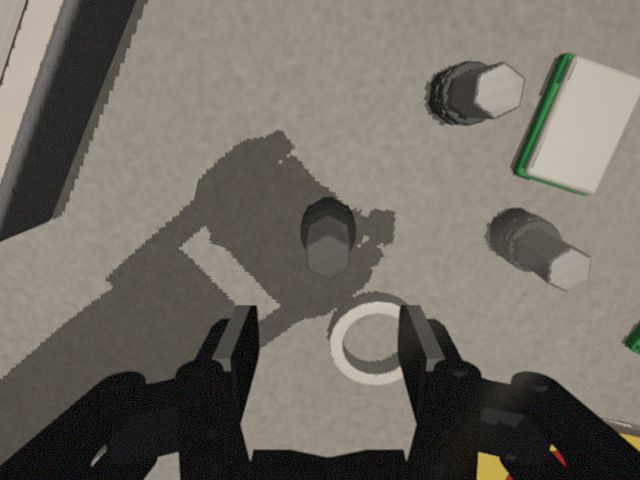

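send_rows(rows="0.6 -0.2 1.8 1.7 0; 0.6 -0.2 4 4 0; 0.6 -0.2 6.3 6.2 0; 0.6 -0.2 8.5 8.2 0; 0.6 -0.2 8.5 8.2 0; 0.6 -0.2 8.5 8.2 0; 0.6 -0.2 8.5 8.2 0")

```text
time_s: 19.7
eef_pos: [567.9, -206.1, 157.6]
ee_rot: [0.572, 0.415, 0.573, -0.415]
force: [-0.7, -0.7, 0.6]
grip_width: 0.6
```

Run:
```python
from h import *
p,s=wrist(); save(p,'w12'); print(s['eef_pos'],s['force'],s['joints'])
im=cv2.imread('pics/w12.png'); cv2.imwrite('pics/w12c.png',cv2.convertScaleAbs(cv2.resize(im[170:310,240:420],None,fx=4,fy=4,interpolation=cv2.INTER_CUBIC),alpha=1.2))
```

```text
[ 567.89327214 -206.07589556  157.58313303] [-0.69764993 -0.72703927  0.56529653] [-5.41807351e-01  5.48008559e-01  1.34549034e+00 -2.92023499e-05
  1.24984340e+00  7.11877824e-01]
```

View pics/w12.png

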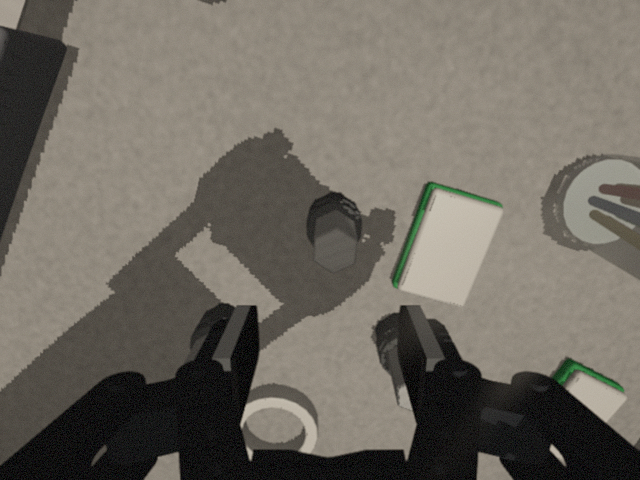

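View pics/w12c.png

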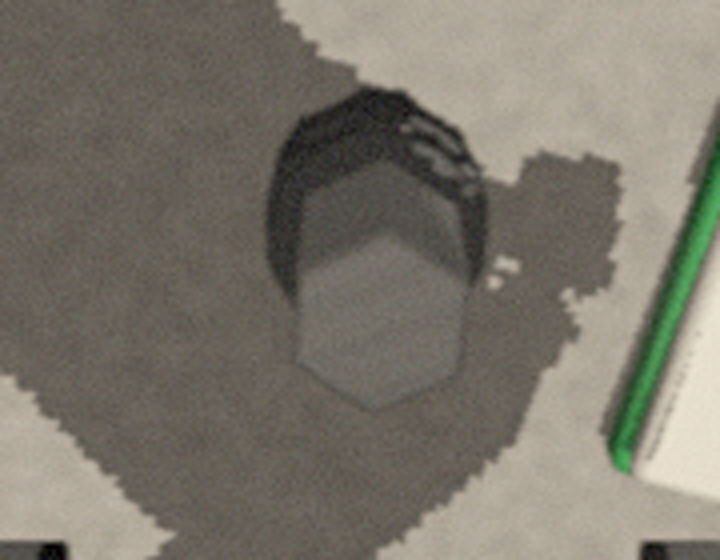

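Run:
```python
from h import *
p,s=wrist()
c=hexfit(p,s,[(388,235),(465,278),(462,371),(375,411),(297,360),(299,276)],(240,170),4)
print(delta([c[0],c[1],42.5]))
```

```text
c [ 570.87 -208.79   78.  ] r [12.6 13.1 13.3 13.1 12.8 13.1] flat ang -74.54 turn units 0.54 tool off [79.96  1.98  3.49]
[11.57  0.19  0.34]
```

send_rows(rows="0.6 3 0.2 0.35 0.54; 0.6 6 0.2 0.35 0.54; 0.6 9 0.2 0.35 0.54; 0.6 11.5 0.2 0.35 0.54; 0.6 11.5 0.2 0.35 0.54; 0.6 11.5 0.2 0.35 0.54; 0.2 11.5 0.2 0.35 0.54; 0.2 11.5 0.2 0.35 0.54; 0.2 11.5 0.2 0.35 0.54; 0.2 11.5 0.2 0.35 0.54; 0.2 11.5 0.2 0.35 0.54; 0.2 11.5 0.2 0.35 0.54", grip_force=50)

```text
time_s: 21.0
eef_pos: [572.4, -209.6, 45.0]
ee_rot: [0.564, 0.428, 0.562, -0.428]
force: [-0.8, 1.0, 7.2]
grip_width: 0.272
```

Run:
```python
from h import *
p,s=wrist(); save(p,'w13'); print(s['eef_pos'],s['force'],s['wrist_torque'],s['grip_width'],ang(rot(s['ee_rot'])[:,2]))
im=cv2.imread('pics/w13.png'); cv2.imwrite('pics/w13c.png',cv2.convertScaleAbs(cv2.resize(im[280:430,250:410],None,fx=4,fy=4,interpolation=cv2.INTER_CUBIC),alpha=2.5))
t=np.array([509.6,77.3,162])
print(delta(t))
```

```text
[ 572.40316156 -209.59165106   44.95531718] [-0.76548909  1.03054159  7.15591588] [ 0.05795057  0.14444623 -0.00442502] 0.27229428560116187 -74.52547809970356
[-11.76   1.62 -29.3 ]
```

View pics/w13c.png

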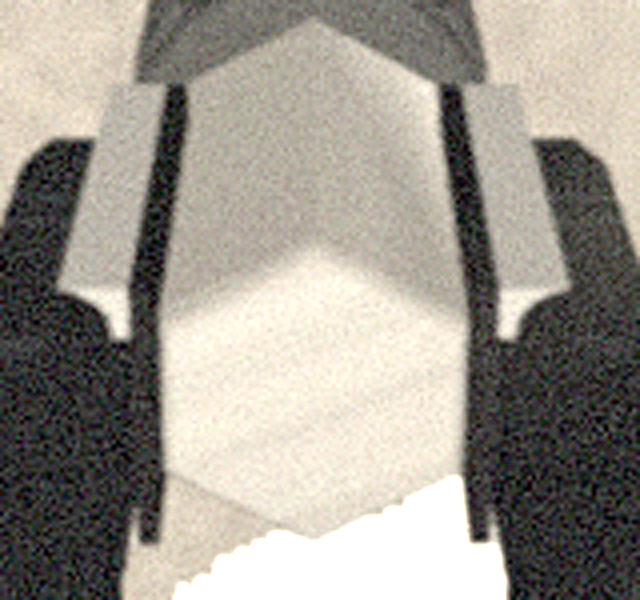

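Run:
```python
from h import *
p,s=wrist(); print(s['eef_pos'])
c=hexfit(p,s,[(317,250),(466,322),(464,475),(312,537),(166,472),(163,322)],(250,280),4)
```

```text
[ 572.39360177 -209.60228944   44.96103244]
c [ 571.48 -209.41   78.  ] r [12.7 13.  13.3 12.6 13.1 13. ] flat ang -75.05 turn units 0.1 tool off [-33.04  -0.77  -0.37]
```

send_rows(rows="0.2 -3 0 0 0; 0.2 -6 0 0 0; 0.2 -9 0 0 0; 0.2 -11.5 0.1 -1.5 0; 0.2 -12 0.3 -5 0; 0.2 -12 0.5 -9 0; 0.2 -12 0.8 -13.5 -0.2; 0.2 -12 1.1 -18 -0.4; 0.2 -12 1.4 -22.5 -0.53; 0.2 -12 1.7 -26.5 -0.53; 0.2 -12 1.76 -29.3 -0.53; 0.2 -12 1.76 -29.3 -0.53")

```text
time_s: 22.3
eef_pos: [509.3, 80.7, 163.5]
ee_rot: [0.573, 0.414, 0.574, -0.414]
force: [0.6, -0.0, -2.6]
grip_width: 0.271
```

send_rows(rows="0.2 0 0 0 0; 0.2 0 0 0 0; 0.2 0 0 0 0; 0.2 0 0 0 0")

```text
time_s: 22.7
eef_pos: [510.7, 77.1, 163.2]
ee_rot: [0.572, 0.415, 0.572, -0.415]
force: [-0.1, 0.3, -3.0]
grip_width: 0.269
```

Run:
```python
from h import *
p,s=wrist(); save(p,'w14'); print(s['eef_pos'],s['force'],s['grip_width'],ang(rot(s['ee_rot'])[:,2]))
print(delta([511.1,77.7,142]))
```

```text
[510.65735061  77.10677142 163.21917303] [-0.08550659  0.3396371  -3.00764604] 0.2686500347763616 -71.95304961317026
[ 2.12  0.06 -0.03]
```

View pics/w14.png

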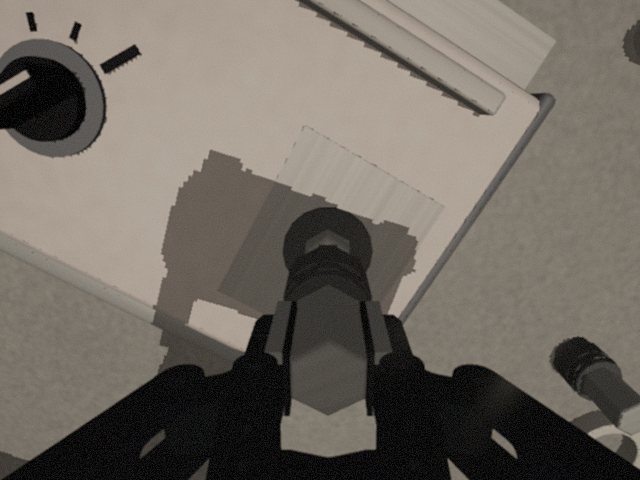

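send_rows(rows="0.2 0.7 0.06 0 0; 0.2 1.4 0.06 0 0; 0.2 2.1 0.06 0 0; 0.2 2.1 0.06 0 0; 0.2 2.1 0.06 0 0; 0.2 2.4 0.06 0 0; 0.2 2.6 0.06 0 0; 0.2 2.8 0.06 0 0; 0.2 2.9 0.06 0 0; 0.2 2.9 0.06 0 0")

```text
time_s: 23.75
eef_pos: [511.0, 78.0, 134.2]
ee_rot: [0.572, 0.415, 0.573, -0.415]
force: [0.7, -0.9, -2.8]
grip_width: 0.269
```

send_rows(rows="0.2 0.3 0 0 0; 0.2 0.5 0 0 0; 0.2 0.7 0 0 0; 0.2 0.8 0 0 0; 0.2 0.8 0 0 0")

```text
time_s: 24.25
eef_pos: [511.0, 78.0, 126.1]
ee_rot: [0.572, 0.415, 0.573, -0.415]
force: [-0.8, -0.2, -2.5]
grip_width: 0.273
```

send_rows(rows="0.2 0.2 0 0 0; 0.2 0.35 0 0 0; 0.2 0.5 0 0 0; 0.2 0.6 0 0 0; 0.2 0.65 0 0 0; 0.2 0.65 0 0 0; 0.2 0.65 0 0 0")

```text
time_s: 24.95
eef_pos: [511.3, 78.1, 121.0]
ee_rot: [0.573, 0.415, 0.572, -0.415]
force: [-4.0, 0.8, 9.1]
grip_width: 0.267
```

Run:
```python
from h import *
p,s=wrist(); save(p,'w15'); print(s['eef_pos'],s['force'],s['wrist_torque'],s['grip_width'],ang(rot(s['ee_rot'])[:,2]),rot(s['ee_rot']).round(3))
p=capture('side'); save(p,'sd2')
```

```text
[511.27224301  78.09053247 120.95451646] [-4.0438773   0.83157646  9.1241599 ] [-0.00571454  0.73777241 -0.04155098] 0.266738291792111 -71.87862806955813 [[ 0.001  0.95   0.311]
 [-0.     0.311 -0.95 ]
 [-1.     0.001  0.   ]]
```

View pics/w15.png

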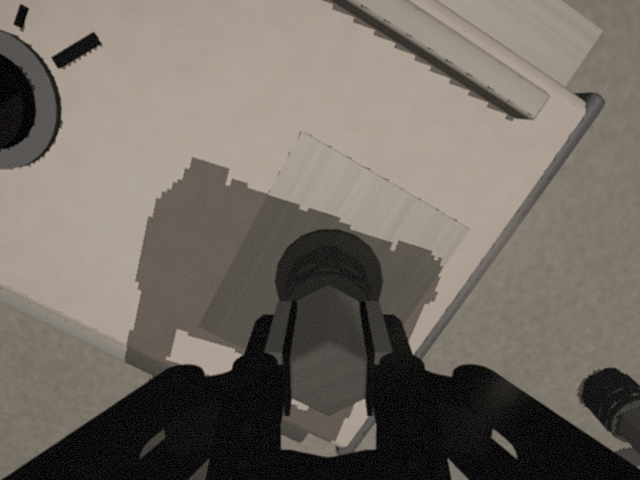

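View pics/sd2.png

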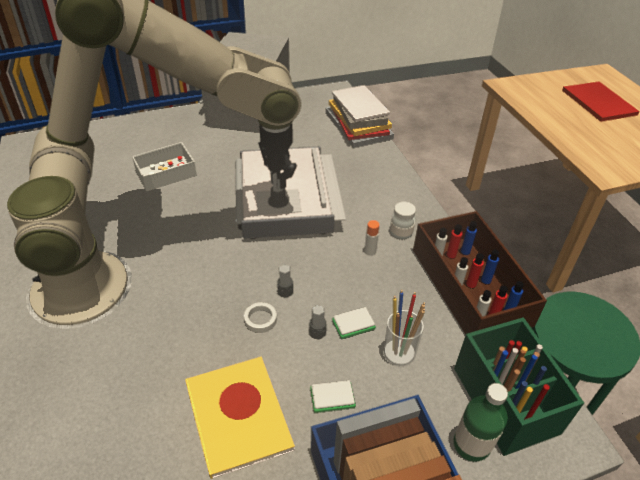

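send_rows(rows="0.2 0.1 0 0 0; 0.2 0.1 0 0 0; 0.2 0.1 0 0 0; 0.2 0.1 0 0 0; 0.2 0.1 0 0 0; 0.2 0.1 0 0 0")

```text
time_s: 25.65
eef_pos: [511.4, 78.2, 120.9]
ee_rot: [0.573, 0.415, 0.572, -0.415]
force: [-7.0, 1.1, 17.1]
grip_width: 0.266
```

Run:
```python
from h import *
p,s=wrist(); save(p,'w16'); print(s['eef_pos'],s['force'],s['wrist_torque'],s['grip_width'],s['time_s'])
a=capture('scene'); save(a,'s3'); print(spots(a,'socket_a_center'),spots(p,'socket_a_center'))
im=cv2.imread('pics/w16.png'); cv2.imwrite('pics/w16c.png',cv2.convertScaleAbs(cv2.resize(im[280:430,250:410],None,fx=4,fy=4,interpolation=cv2.INTER_CUBIC),alpha=2.5))
im=cv2.imread('pics/s3.png'); cv2.imwrite('pics/s3c.png',cv2.resize(im[100:320,180:500],None,fx=2.5,fy=2.5))
```

```text
[511.37650038  78.15769958 120.88633287] [-7.03964252  1.06008799 17.12074238] [0.09432882 1.41073191 0.01673794] 0.26582566071416003 25.65
[([495.6, -288.3, 39.5], 0.98)] []
```

View pics/w16c.png

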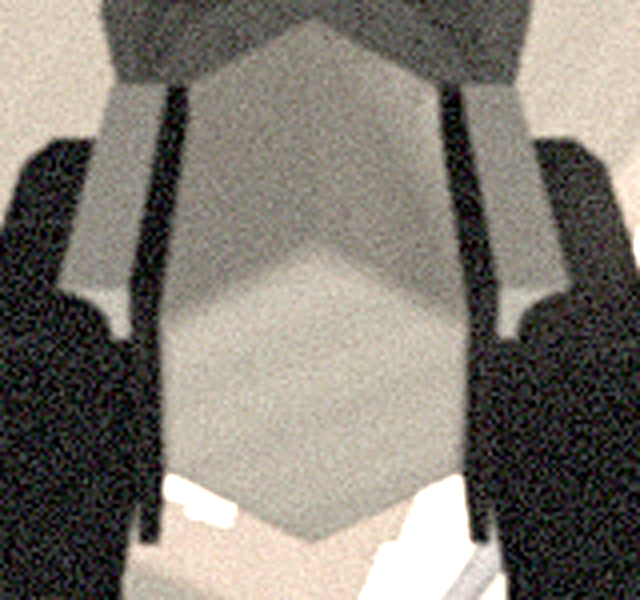

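View pics/s3c.png

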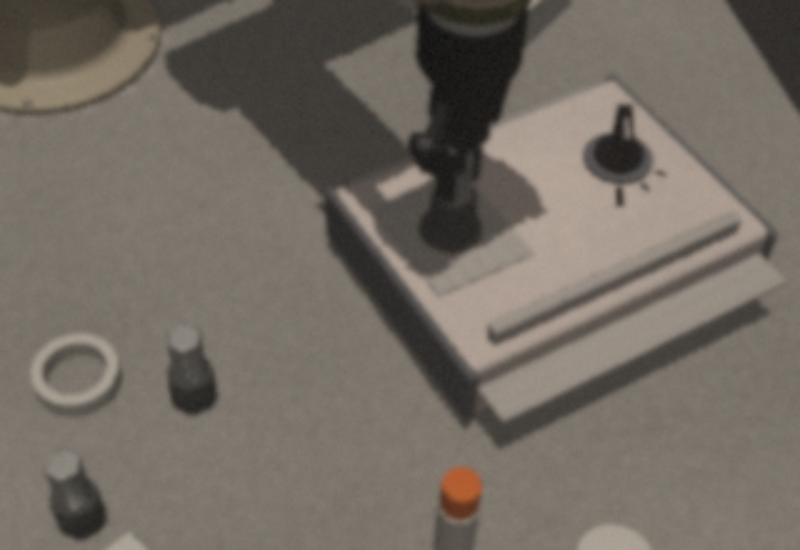

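Everything is in place: the socket is held down on the flange, the knob is at the long mark, and the other two sockets are upright.

```bash
python3 -c "
from h import *
print(workorder.finish_job())"
```

```text
the job is handed in; nothing more can be done
None
```

The job is handed in: the selector knob is on the long mark and the fitting socket is fully home on the clamp nut, still in the gripper. It took 25.65 s of the 72 s allowed.

- **Selector:** I gripped the knob at the middle mark and turned it about 35° clockwise. The later pictures show its pointer on the long mark.
- **Socket that did not fit:** the one that stood near (462, -155) stopped on top of the nut, 14–15 mm above home, under about 20 N. Wiggling it sideways and in yaw did not help. I stood it back upright on its own spot.
- **Socket that fits:** the one that stood near (571, -209) went over the nut without resistance. It stopped where the flange should be, with the tool at 120.9 mm against 121 mm expected, and 1 mm more of push did not move it. At hand-in it was held upright with a 17 N push, a commanded grip of 50 N and a sideways load of about 7 N.
- **Third socket:** I did not try or touch it, since the second one fitted.
- **Last pictures:** both spare sockets stand upright on the table and the bystanders look unmoved.
- **Checks that failed or disagreed:** the point network found only the untouched socket in the last scene picture and nothing in the last wrist picture. The other socket and the seating therefore rest on the images, the force and the tool height. Position estimates for the sockets differed by 1–4 mm between cameras, and I used the wrist camera.

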